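Index the blank four clicks and lock it

TASK

The next stone seat of the silver blank has to come under the drill guide. Using only the fingertips, gently push the lock lever's post over to release the index wheel, push a spoke to turn the wheel clockwise (seen from above) by exactly four clicks without overrunning or turning it the other way, then push the lever fully home to lock it again. Grasp nothing, and leave the pliers and the other loose things where they lie.

Things in the scene. Friction and masses are not known exactly. Their poses are not given: they have to be found in the camera images.
- index_stand: Indexing stand screwed to the bench: grey cast base plate 176 mm (its x) by 164 mm (y), 14 mm thick, with a level index wheel, a lock lever in front and a drill-guide pillar behind. Origin on the bench under the wheel's upright axis; x points to the pillar, z up. Plate: x -72 to 104 mm, y -82 to 82 mm. A zero pointer at x -64 mm is 36 mm high, the plunger housing at y 60 to 86 mm too.
- guide_bush (a point): Top of the brass drill bush over the silver blank, 94.5 mm above the bench. Its dark arm, 84 to 96 mm high and up to 26 mm wide, runs from x = 8 mm to the pillar at x = 86 mm (stand's frame); the pillar's top is 102 mm high.
- wheel_centre (a point): On the wheel's upright axis, at the height of the spokes, 54 mm above the bench. Below the spokes lies the pinned steel index plate (107 mm across, top at 32 mm height, 24 marks, every fourth long); above them the silver blank, 49 mm across, top at 72 mm, its nut at 77 mm.
- spoke_ball (a point): Centre of the 16 mm black ball on the end of one spoke, 66 mm from the axis, 54 mm above the bench; with the wheel at 0 it points 210 degrees counter-clockwise from the stand's x axis, so to the front and the stand's -y side. Four such spokes, 90 degrees apart: level bars of 7 mm diameter, bare from 18 to 58 mm from the axis.
- index_wheel (a joint): Turn of the wheel, rad, growing clockwise from above; starts in a stop, within 0.02 of 0. 24 stops, 15 degrees (0.2618 rad) apart: a sprung plunger clicks between pins, so past half-way the wheel snaps ahead into the next stop and stays there. Turning on takes up to 0.2 Nm (4 N at 50 mm from the axis); each stop has 1 degree of play. While locked it cannot leave its stop.
- lock_lever (a joint): Turn of the lock lever, rad: 0 = locked, its tooth fully between two pins; 0.5 = open, at its end stop, turned clockwise from above; starts below 0.05. The wheel is free above 0.25. It stays where it is left; friction about 1 N at the post. The tooth goes home only when the wheel rests in a stop.
- lever_post (a point): Middle of the lock lever's upright black finger post, 15 mm diameter, 34 to 64 mm above the bench. It circles at 62 mm radius about a pivot at x -45, y -55 mm (stand's frame): locked at x -105, y -70 mm, open at x -105, y -39 mm. Push towards the stand's +y to unlock, -y to lock. The lever's flat arm, from pivot to post, is at 23 to 30 mm height.
- flat_pliers: Loose flat-nosed pliers, 44 x 164 x 12 mm (its own x, y, z), lying on the bench beside the stand, to be left alone. Origin at the centre of its underside.
- chain_pliers: Loose chain-nosed pliers, 44 x 164 x 12 mm (its own x, y, z), lying on the bench beside the stand, to be left alone. Origin at the centre of its underside.
- flux_pot: Loose flux pot, 45 x 45 x 31 mm (its own x, y, z), lying on the bench beside the stand, to be left alone. Origin at the centre of its underside.
- loupe: Loose loupe, 27 x 40 x 20 mm (its own x, y, z), lying on the bench beside the stand, to be left alone. Origin at the centre of its underside.
- pumice: Loose pumice block, 27 x 35 x 16 mm (its own x, y, z), lying on the bench beside the stand, to be left alone. Origin at the centre of its underside.
- carving_wax: Loose block of carving wax, 28 x 72 x 14 mm (its own x, y, z), lying on the bench beside the stand, to be left alone. Origin at the centre of its underside.
- ring_clamp: Loose wooden ring clamp, 27 x 134 x 27 mm (its own x, y, z), lying on the bench beside the stand, to be left alone. Origin at the centre of its underside.

How it is judged:
By the outcome, as a careful person would: the job done as asked, in the order asked, and still so for the second after the job is handed in, with the robot touching nothing.
It also fails if it takes over 58 s, if anything falls off the work surface, if the arm or the gripper's body presses on something with over 40 N, if the wrist force passes 120 N, or if a joint passes its speed limit or range.

ROBOT

A 6-joint arm with a two-finger parallel gripper is mounted at the origin on a cart in front of the work surface, level with it; the furniture and walls round the work are solid. World frame = base frame: x ahead of the robot, y to its left, z up, the work surface at z = 0. Lengths are in m, angles in degrees, forces in N, time in s.
With the tool pointing down it reaches from about 0.325 to 0.775 m from the base axis. Payload 5.5 kg.
Tool frame: the origin (TCP) lies between the finger pads; the fingertips stand 17 mm ahead of it and the grasp point (between the pads) lies 2 mm behind it; z points along the fingers, y is the line along which they close (so a half turn about z gives the same grasp; the last joint's range is limited). The gripper opens to 88 mm and grips with 3 to 60 N. Pads are 20 mm wide; open, the fingers measure 115 mm over their backs; the gripper's body (75 mm by 178 mm) begins 61 mm behind the grasp point.
Start: joints at [61.496, 5.22, 70.514, -0, 104.267, -3.249], TCP at [0.256, 0.543, 0.24] pointing down, gripper open.
Joint ranges: [-164.24, 164.24], [-49.07, 125.15], [9.68, 141.18], [-86.29, 266.29], [3.28, 154.24], [-151.56, 151.56]. Speed limits (degrees/s): [147.25, 147.25, 172.46, 180, 180, 180].

INTERFACE

Orientations are given as [roll, pitch, yaw] about the fixed x, y, z axes, in that order (R = Rz(yaw) Ry(pitch) Rx(roll)).
In Python, from workcell import r, snapshot, camera_params, nets gives the robot as it stands.
- The arm moves only by the shell command python3 -m jog 'ROWS' [FORCE]. ROWS is a JSON object of lists of equal length, an entry for each row: "jaw": the finger opening in mm, from 0 to 87.8; "slide": the shift along the tool's x, y, z in mm, a list of three; "turn": the turn, a rotation vector about the tool's x, y, z in degrees, a list of three. In form: {"jaw": [jaw, ...], "slide": [[dx, dy, dz], ...], "turn": [[wx, wy, wz], ...]}. A call has 1 to 8 rows; each row shifts and turns the commanded pose from where the row before left it, along the tool's axes as they then stand; what a row does not reach is not made up. A row lasts 1/8 s, in which the tool goes at most 62.5 mm and 10.7 degrees, less where a joint would pass 70% of its speed; a pose out of reach is approached as far as the arm can. A call with a gripper value outside its range is refused whole. The fingers move at their own pace and stop on an object; FORCE is the grip in N (left out, the last holds). Time passes only in rows, so rows that do not move let the fingers close. It gives the time, the measured TCP pose, the force, the opening and the grip force at its end, in the units of the state.
- r.sense(): the state, without advancing time (a new reading comes with each control period).
- snapshot(name): name is "scene" or "top" or "wrist"; returns the picture (384x512x3 uint8, red, green, blue); there is no depth.
- camera_params(name): a dict with "mtx" (3x3 intrinsics, pixels), "origin" and "attitude" of the camera in the world. Camera axes: x right, y down, z forward; pixel columns grow to the right and rows downward; lengths in m; the calibration is good to about 2 mm. A picture is of the moment at which its call begins: read the wrist's pose just before it. camera_params takes no time and is no camera call; for the wrist camera it gives the pose at the moment of the call.
- r.job_done(): hands the job in; it is judged then, once.
Trained networks look in the newest picture that a camera, given by its name, has taken for a name from the list of things; names that differ only in an ending like _2 or _b are one class to them, and where a whole thing is asked for, a point or a joint stands for the part that bears it (a point fixed in the world has none). Each returns a list of dicts, best first, with "score" (0 to 1); they miss things now and then, are a little off and sometimes report something else, mostly with a low value. They report only what shows in the picture. A call takes as long as a camera call.
- nets.outline_of(query, camera): "region" (384x512 bool, what is visible of it) and "extent" ([left, top, width, height] in pixels, round what is visible of it).
The state is a dict: "clock": time; "joint_pos": joint angles; "joint_vel": joint speeds; "joint_efforts": joint torques, N m; "ee_pos": TCP position; "orientation": TCP orientation; "ft_force": force on the tool from outside, world axes, zero at the start; "ft_torque": the same for the moment, N m; "width": finger opening in m; "grip_force": force on a finger pad.
Only numpy, scipy, OpenCV 4.12 (cv2) and the standard library are available. Lean on these libraries where they do the work, as an engineer would, in place of code of your own. Each camera call takes 0.05 s, during which the arm holds its last target. There are 200 camera calls.

## Working session

There is one attempt and no reset: what is moved stays moved. The work goes in short steps, Python scripts to look and compute and a shell command to move; the robot and the scene stay as the last step left them, time stands still between calls to the robot, and variables do not carry over. Pictures are saved under pics/ and viewed, at most 10 in all, crops included, and the job is handed in when it is done.

```bash
mkdir -p pics; ls; python3 - <<'E'
from workcell import r, snapshot, camera_params, nets
import cv2,numpy as np
print(r.sense()["clock"])
for n in("scene","top"):
    im=snapshot(n); cv2.imwrite(f"pics/{n}0.png",im[:,:,::-1])
    p=camera_params(n); print(n,p)
    for q in("index_stand","spoke_ball","lever_post","guide_bush"):
        o=nets.outline_of(q,n)
        for d in o[:4]: print(q,d["score"],d["extent"])
E
```

```text
pics
0.0
scene {'mtx': array([[431.28018975,   0.        , 254.45301671],
       [  0.        , 431.28018975, 195.168209  ],
       [  0.        ,   0.        ,   1.        ]]), 'origin': array([-0.15131982, -0.53786114,  0.5430039 ]), 'attitude': array([-117.25287745,   -0.58856833,  -58.53607074])}
index_stand 0.74 [235.1, 180.9, 93.2, 84.8]
index_stand 0.39 [287.3, 235.2, 19.7, 27.1]
spoke_ball 0.68 [248.0, 204.6, 64.9, 38.3]
lever_post 0.75 [285.8, 234.5, 21.0, 27.5]
lever_post 0.52 [221.6, 241.1, 20.5, 14.6]
guide_bush 0.96 [231.8, 181.1, 92.8, 81.4]
top {'mtx': array([[362.82891873,   0.        , 255.28092577],
       [  0.        , 362.82891873, 188.8547323 ],
       [  0.        ,   0.        ,   1.        ]]), 'origin': array([ 0.42450973, -0.09974817,  0.93026429]), 'attitude': array([-168.37761577,    0.23636245,  -88.65009924])}
index_stand 0.59 [244.6, 145.0, 69.9, 90.9]
spoke_ball 0.8 [253.9, 163.1, 50.6, 52.7]
lever_post 0.49 [298.1, 188.3, 17.5, 48.0]
guide_bush 0.79 [242.1, 147.2, 72.0, 82.3]
```

```bash
python3 - <<'E'
import cv2
a=cv2.imread("pics/top0.png")[110:270,190:370]; cv2.imwrite("pics/t.png",cv2.resize(a,None,fx=4.4,fy=3.7,interpolation=cv2.INTER_CUBIC) if 0 else cv2.resize(a,(675,600),interpolation=cv2.INTER_CUBIC))
E
```

```text
(no output)
```

View pics/scene0.png

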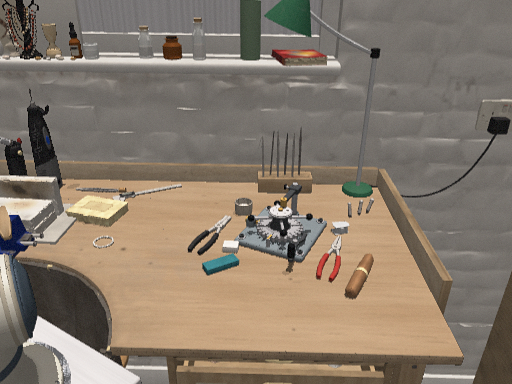

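View pics/t.png

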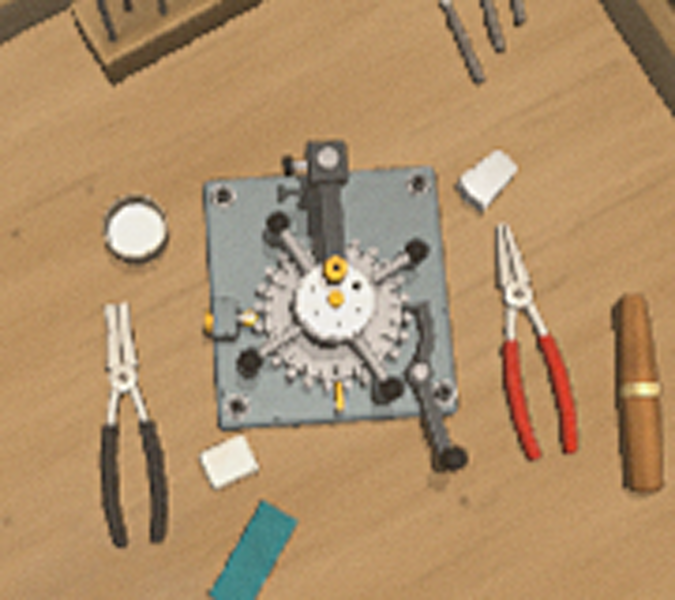

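The scene view shows the stand at about (283,232) px, with its post at (291,250). The top crop shows the pillar up (stand +x), the lever post at crop (453,457), balls at (390,388), (250,361), (278,222) and (417,250), and the red pliers and the ring clamp to the right (-y). Next I fit the stand pose.

```bash
cat > h.py <<'E'
import numpy as np
from scipy.spatial.transform import Rotation as R
from scipy.optimize import least_squares
def project(p,P):
    Rc=R.from_euler('xyz',p["attitude"],degrees=True).as_matrix()
    c=(np.atleast_2d(P)-p["origin"])@Rc; q=c@p["mtx"].T
    return q[:,:2]/q[:,2:]
def stand2w(s,P):
    P=np.atleast_2d(P).astype(float); c,n=np.cos(s[2]),np.sin(s[2])
    return np.c_[s[0]+c*P[:,0]-n*P[:,1], s[1]+n*P[:,0]+c*P[:,1],P[:,2]]
def ball(a,t=0,rad=.066,z=.054):
    a=np.radians(a)-t; return [rad*np.cos(a),rad*np.sin(a),z]
def post(q,z=.064):
    a=np.arctan2(-15,-60)-q; return [-.045+.062*np.cos(a),-.055+.062*np.sin(a),z]
E
python3 - <<'E'
from h import *
from workcell import camera_params
p=camera_params("top")
px=np.array([(204,183),(436,166),(222,430),(458,410),(390,388),(250,361),(278,222),(417,250),(453,457),(335,298),(328,158)])/3.75+[190,110]
def mod(s): return np.array([[.104,.082,.014],[.104,-.082,.014],[-.072,.082,.014],[-.072,-.082,.014],ball(210,s[3]),ball(120,s[3]),ball(30,s[3]),ball(300,s[3]),post(s[4]),[0,0,.077],[.086,0,.102]])
f=lambda s:(project(p,stand2w(s,mod(s)))-px).ravel()
o=least_squares(f,[.5,-.15,0,0,0],loss='soft_l1')
print(o.x,np.degrees(o.x[2:])); print(f(o.x).reshape(-1,2).round(1))
np.save("stand.npy",o.x)
s=o.x
for n,P in(("post",post(s[4])),("open",post(.5)),("b210",ball(210)),("b120",ball(120)),("b300",ball(300)),("pil",[.086,0,.1])):print(n,stand2w(s,P).round(4))
ps=camera_params("scene"); print(project(ps,stand2w(s,mod(s))).round(1))
E
```

```text
[ 0.59967316 -0.15076335  0.09489262  0.0116374   0.0649672 ] [5.43694665 0.66677378 3.72234653]
[[-0.7 -1. ]
 [-0.3 -0.9]
 [-0.9 -0.1]
 [ 0.7  0.6]
 [ 0.4  0.1]
 [ 0.1 -0.3]
 [ 0.1  0.5]
 [-0.   0.3]
 [ 0.1  0.3]
 [ 0.4  0. ]
 [-0.2 -0.1]]
post [[ 0.5004 -0.2266  0.064 ]]
open [[ 0.4989 -0.1999  0.064 ]]
b210 [[ 0.5459 -0.189   0.054 ]]
b120 [[ 0.5614 -0.097   0.054 ]]
b300 [[ 0.6379 -0.2045  0.054 ]]
pil [[ 0.6853 -0.1426  0.1   ]]
[[265.5 205.1]
 [327.1 219.9]
 [232.6 238.6]
 [301.5 258. ]
 [283.  232.7]
 [250.4 217.7]
 [276.6 203.2]
 [308.6 216.5]
 [289.5 244.2]
 [280.  208.1]
 [294.6 183.2]]
```

```bash
cat >> h.py <<'E'
def delta(target_stand, yaw_stand_deg=None, T=None):
    """slide (mm, tool axes now) and remaining turn to reach stand-frame xyz; yaw_stand = direction of tool +y in stand frame"""
    from workcell import r
    st=r.sense(); s=np.load("stand.npy")
    M=R.from_euler('xyz',st["orientation"],degrees=True)
    d=stand2w(s,target_stand)[0]-st["ee_pos"]
    y=M.as_matrix()[:,1]; yaw=np.degrees(np.arctan2(y[1],y[0])-s[2])
    print("t",st["clock"],"slide mm",(M.inv().apply(d)*1e3).round(1),"tool y dir in stand deg",round(yaw,2),"F",np.round(st["ft_force"],1))
E
python3 - <<'E'
from workcell import r
from h import *
st=r.sense(); print(st["orientation"],st["width"],st["ft_force"])
delta([-.107,-.105,.12])
E
```

```text
[-1.79996057e+02 -1.79265526e-03  1.54742045e+02] 0.08807918344897205 [-0.08328383 -0.06284065  0.05543838]
t 0.5 slide mm [-568.3 -625.4  119.6] tool y dir in stand deg 59.31 F [-0.1 -0.1  0.1]
```

```bash
python3 -m jog '{"jaw":[0,0,0,0,0,0,0,0],"slide":[[-40,-44,0],[-40,-44,0],[-40,-44,0],[-40,-44,0],[-40,-44,0],[-40,-44,0],[-40,-44,0],[-40,-44,0]],"turn":[[0,0,0],[0,0,0],[0,0,0],[0,0,0],[0,0,0],[0,0,0],[0,0,0],[0,0,0]]}' 20
python3 -m jog '{"jaw":[0,0,0,0,0,0,0],"slide":[[-40,-44,0],[-40,-44,0],[-40,-44,0],[-40,-44,0],[-40,-44,0],[-40,-44,0],[-6,-6,0]],"turn":[[0,0,0],[0,0,0],[0,0,0],[0,0,0],[0,0,0],[0,0,0],[0,0,10]]}'
python3 -m jog '{"jaw":[0,0,0,0,0,0,0,0],"slide":[[0,0,0],[0,0,0],[0,0,0],[0,0,0],[0,0,0],[0,0,0],[0,0,0],[0,0,0]],"turn":[[0,0,10],[0,0,10],[0,0,10],[0,0,10],[0,0,10],[0,0,10],[0,0,10],[0,0,10]]}'
python3 -m jog '{"jaw":[0,0,0,0,0,0,0],"slide":[[0,0,0],[0,0,0],[0,0,0],[0,0,0],[0,0,0],[0,0,0],[0,0,0]],"turn":[[0,0,10],[0,0,10],[0,0,10],[0,0,10],[0,0,10],[0,0,9.3],[0,0,0]]}'
python3 - <<'E'
from workcell import *
from h import *
import cv2
delta([-.107,-.105,.06]); print(r.sense()["joint_pos"],r.sense()["width"])
cv2.imwrite("pics/w1.png",snapshot("wrist")[:,:,::-1]); p=camera_params("wrist"); np.save("w1.npy",p,allow_pickle=True); print(p)
E
```

```text
clock: 1.5
ee_pos: [0.3954, 0.086, 0.24]
orientation: [180.0, 0.1, 154.8]
ft_force: [0.7, 0.9, 0.2]
width: 0.0111
grip_force: 0.0
clock: 2.38
ee_pos: [0.5024, -0.2648, 0.238]
orientation: [-180.0, -0.1, 144.3]
ft_force: [0.4, 0.6, 0.1]
width: 0.0002
grip_force: 0.0
clock: 3.38
ee_pos: [0.5025, -0.2614, 0.2397]
orientation: [180.0, 0.0, 64.4]
ft_force: [-0.8, -0.7, 0.4]
width: 0.0005
grip_force: 0.0
clock: 4.25
ee_pos: [0.5025, -0.2614, 0.2397]
orientation: [180.0, -0.0, 5.5]
ft_force: [0.9, 0.4, 0.4]
width: 0.0005
grip_force: 0.0
t 4.25 slide mm [  0.2   4.1 179.7] tool y dir in stand deg -89.91 F [0.9 0.4 0.4]
[-3.09227477e+01  1.46715233e-02  7.58677297e+01 -4.11281692e-04
  1.04110379e+02  5.35484403e+01] 0.0004536772505076372
{'mtx': array([[297.54242199,   0.        , 250.58090561],
       [  0.        , 297.54242199, 192.7994492 ],
       [  0.        ,   0.        ,   1.        ]]), 'origin': array([ 0.58380295, -0.25284183,  0.38560798]), 'attitude': array([ 1.62828751e+02, -5.66088666e-02, -8.43575588e+01])}
```

View pics/w1.png

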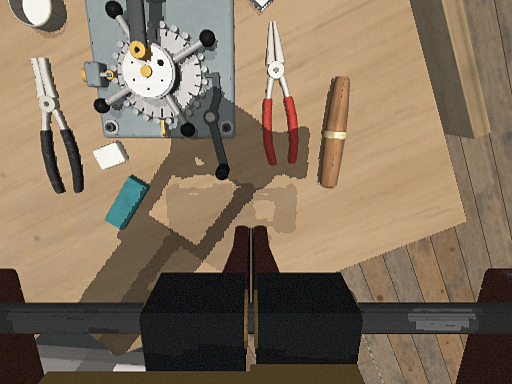

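The wrist view shows balls at (115,8), (207,38), (101,105) and (188,130), the post top at (222,172) and the nut at (146,71). Closed fingertips come together at (250,228). I'll refit using both pictures.

```bash
python3 - <<'E'
from h import *
from workcell import camera_params
pt=camera_params("top"); pw=np.load("w1.npy",allow_pickle=True).item()
px=np.array([(204,183),(436,166),(222,430),(458,410),(390,388),(250,361),(278,222),(417,250),(453,457),(335,298),(328,158)])/3.75+[190,110]
pxw=np.array([(188,130),(101,105),(115,8),(207,38),(222,172),(146,71)])
def mod(s): return np.array([[.104,.082,.014],[.104,-.082,.014],[-.072,.082,.014],[-.072,-.082,.014],ball(210,s[3]),ball(120,s[3]),ball(30,s[3]),ball(300,s[3]),post(s[4]),[0,0,.077],[.086,0,.102]])
def g(s):
    W=stand2w(s,mod(s)); return project(pt,W)-px, (project(pw,W[4:10])-pxw)*.6
f=lambda s:np.vstack(g(s)).ravel()
o=least_squares(f,[.6,-.15,0.09,0,0],loss='soft_l1')
print(o.x,np.degrees(o.x[2:])); print(f(o.x).reshape(-1,2).round(1))
np.save("stand.npy",o.x)
# tip span in picture: measure tool y of edges at tip depth
from workcell import r
st=r.sense();M=R.from_euler('xyz',st["orientation"],degrees=True).as_matrix()
for y in(-.0135,-.01,.01,.0135):
  for x in(-.01,.01): print(y,x,project(pw,st["ee_pos"]+M@[x,y,.017]).round())
for y in(.03,0,-.03):delta([-.107,-.105,.06])
E
```

```text
[ 0.60095185 -0.15018302  0.09372853  0.01301228  0.0218154 ] [5.37024943 0.74554848 1.24993052]
[[-0.8 -1.5]
 [-0.5 -1.3]
 [-1.2 -0.6]
 [ 0.5  0.2]
 [ 0.1 -0.4]
 [-0.2 -0.9]
 [-0.  -0.1]
 [-0.2 -0.2]
 [ 0.9 -0.5]
 [ 0.2 -0.5]
 [-0.4 -0.6]
 [-0.2  0.1]
 [ 0.8  0.3]
 [ 0.1  1.3]
 [ 0.5  0.8]
 [-0.4  1.8]
 [ 0.   0.2]]
-0.0135 -0.01 [[229. 257.]]
-0.0135 0.01 [[228. 227.]]
-0.01 -0.01 [[235. 257.]]
-0.01 0.01 [[234. 227.]]
0.01 -0.01 [[267. 257.]]
0.01 0.01 [[268. 227.]]
0.0135 -0.01 [[273. 257.]]
0.0135 0.01 [[274. 227.]]
t 4.3 slide mm [  1.4   3.5 179.7] tool y dir in stand deg -89.73 F [ 0.8  0.5 -0.3]
t 4.3 slide mm [  1.4   3.5 179.7] tool y dir in stand deg -89.73 F [ 0.8  0.5 -0.3]
t 4.3 slide mm [  1.4   3.5 179.7] tool y dir in stand deg -89.73 F [ 0.8  0.5 -0.3]
```

```bash
python3 -m jog '{"jaw":[0,0,0,0,0,0],"slide":[[0,3,50],[0,0,50],[0,0,50],[0,0,30],[0,0,0],[0,-6,0]],"turn":[[0,0,0],[0,0,0],[0,0,0],[0,0,0],[0,0,0],[0,0,0]]}'
python3 -m jog '{"jaw":[0,0,0,0,0],"slide":[[0,-3,0],[0,-3,0],[0,-3,0],[0,-3,0],[0,-3,0]],"turn":[[0,0,0],[0,0,0],[0,0,0],[0,0,0],[0,0,0]]}'
python3 - <<'E'
from h import *
delta([-.107,-.058,.06])
E
```

```text
clock: 5.05
ee_pos: [0.5029, -0.2589, 0.0615]
orientation: [179.9, -0.1, 5.5]
ft_force: [-0.1, -0.5, -0.4]
width: 0.0004
grip_force: 0.0
clock: 5.68
ee_pos: [0.5006, -0.2436, 0.0597]
orientation: [180.0, 0.0, 5.4]
ft_force: [-0.6, -1.8, 0.0]
width: 0.0002
grip_force: 0.7
t 5.675 slide mm [  1.6 -25.6  -0.3] tool y dir in stand deg -89.93 F [-0.6 -1.8  0. ]
```

```bash
python3 -m jog '{"jaw":[0,0,0,0,0,0,0,0],"slide":[[0,-3,0],[0,-3,0],[0,-3,0],[0,-3,0],[0,-3,0],[0,-3,0],[0,-3,0],[0,-2,0]],"turn":[[0,0,0],[0,0,0],[0,0,0],[0,0,0],[0,0,0],[0,0,0],[0,0,0],[0,0,0]]}'
python3 - <<'E'
from h import *
from workcell import *
delta([-.107,-.06,.06])
import cv2
im=snapshot("wrist"); cv2.imwrite("pics/w2.png",im[:,:,::-1]); p=camera_params("wrist"); s=np.load("stand.npy")
print(project(p,stand2w(s,[post(q) for q in(0,.3,.4,.5)])).round(), project(p,stand2w(s,[ball(a) for a in(30,120,210,300)])).round())
d=snapshot("top")[110:270,190:370]; cv2.imwrite("pics/t2.png",cv2.resize(d,(675,600),interpolation=cv2.INTER_CUBIC)[:,:,::-1])
E
```

```text
clock: 6.68
ee_pos: [0.4987, -0.2203, 0.0596]
orientation: [-180.0, -0.0, 5.5]
ft_force: [-0.7, -1.2, -0.8]
width: 0.0005
grip_force: 0.5
t 6.675 slide mm [ 1.4 -0.2 -0.4] tool y dir in stand deg -89.92 F [-0.7 -1.2 -0.8]
[[270. 255.]
 [235. 258.]
 [224. 257.]
 [212. 255.]] [[  21. -117.]
 [  14.  114.]
 [ 199.  163.]
 [ 245.  -45.]]
```

View pics/w2.png

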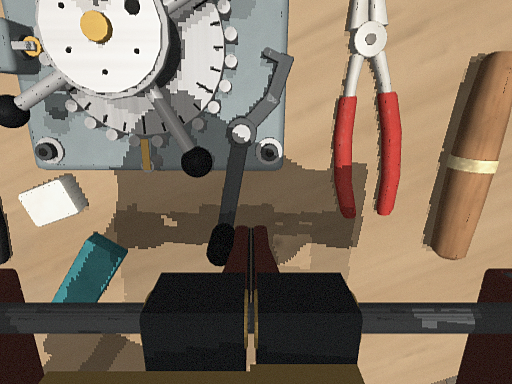

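The lever has swung open: the post top is at about (219,257), which is roughly 0.44 rad, and the tooth is clear of the pins. The near ball at (197,162) matches the fit at (199,163). Next is the approach behind the spoke.

```bash
cat >> h.py <<'E'
def spoke(a,rad,g,z):
    a=np.radians(a); u=np.array([np.cos(a),np.sin(a)]); t=np.array([np.sin(a),-np.cos(a)])
    return [*(rad*u-g*t),z]
E
python3 - <<'E'
from h import *
delta(spoke(209.3,.042,.024,.1)); print(spoke(209.3,.042,.024,.1))
E
```

```text
t 6.775 slide mm [ 83.5 -18.5 -40.4] tool y dir in stand deg -89.91 F [-0.3  0.3 -0.1]
[np.float64(-0.024881730600176757), np.float64(-0.04148372551182244), 0.1]
```

```bash
python3 -m jog '{"jaw":[0,0,0,0,0,0,0,0],"slide":[[0,6,0],[0,0,-40],[0,0,0],[42,-12,0],[42,-12,0],[0,0,0],[0,0,0],[0,0,0]],"turn":[[0,0,0],[0,0,0],[0,0,0],[0,0,0],[0,0,0],[0,0,-10],[0,0,-10],[0,0,-9.3]]}'
python3 - <<'E'
from h import *
delta(spoke(209.3,.042,.024,.06))
from workcell import *
import cv2
s=np.load("stand.npy")
im=snapshot("wrist"); cv2.imwrite("pics/w3.png",im[:,:,::-1]); p=camera_params("wrist")
print(project(p,stand2w(s,[ball(a) for a in(30,120,210,300)])).round())
E
```

```text
clock: 7.78
ee_pos: [0.5804, -0.1946, 0.0982]
orientation: [-179.9, 0.0, 35.1]
ft_force: [-0.5, 0.4, -0.6]
width: 0.0002
grip_force: 0.0
t 7.775 slide mm [ 0.2 -0.8 38.2] tool y dir in stand deg -60.3 F [-0.5  0.4 -0.6]
[[209.  53.]
 [112. 164.]
 [217. 255.]
 [315. 164.]]
```

View pics/w3.png

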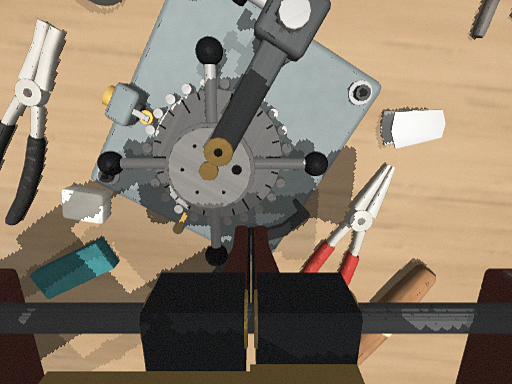

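The picture confirms it: the target ball is at (216,255), predicted (217,255), with the fingertips just to its counter-clockwise side. I'll descend and creep to contact.

```bash
python3 -m jog '{"jaw":[0,0,0,0,0,0],"slide":[[0,0,19],[0,0,19],[0,0,0],[0,-4,0],[0,-4,0],[0,0,0]],"turn":[[0,0,0],[0,0,0],[0,0,0],[0,0,0],[0,0,0],[0,0,0]]}'
python3 -m jog '{"jaw":[0,0],"slide":[[0,-1,0],[0,0,0]],"turn":[[0,0,0],[0,0,0]]}'
python3 -m jog '{"jaw":[0,0],"slide":[[0,-1,0],[0,0,0]],"turn":[[0,0,0],[0,0,0]]}'
python3 -m jog '{"jaw":[0,0],"slide":[[0,-1,0],[0,0,0]],"turn":[[0,0,0],[0,0,0]]}'
python3 - <<'E'
from h import *
delta(spoke(209.3,.042,.0135,.06))
E
```

```text
clock: 8.57
ee_pos: [0.5763, -0.1879, 0.0625]
orientation: [179.9, -0.0, 34.8]
ft_force: [0.1, 0.1, 0.6]
width: 0.0003
grip_force: 0.0
clock: 8.82
ee_pos: [0.5755, -0.1873, 0.0618]
orientation: [180.0, -0.0, 34.7]
ft_force: [1.0, -0.1, 0.6]
width: 0.0006
grip_force: 0.0
clock: 9.07
ee_pos: [0.5748, -0.1865, 0.0616]
orientation: [-180.0, 0.0, 34.7]
ft_force: [-0.2, 0.5, 0.8]
width: 0.0003
grip_force: 0.0
clock: 9.32
ee_pos: [0.5742, -0.1856, 0.0616]
orientation: [-180.0, 0.0, 34.7]
ft_force: [0.4, 0.0, 0.5]
width: 0.0003
grip_force: 0.0
t 9.325 slide mm [ 0.1 -0.4  1.6] tool y dir in stand deg -60.62 F [0.4 0.  0.5]
```

```bash
for i in 1 ; do :; done
python3 -m jog '{"jaw":[0,0],"slide":[[0,-1,1],[0,0,0]],"turn":[[0,0,0],[0,0,0]]}'
python3 -m jog '{"jaw":[0,0],"slide":[[0,-1,0],[0,0,0]],"turn":[[0,0,0],[0,0,0]]}'
python3 -m jog '{"jaw":[0,0],"slide":[[0,-1,0],[0,0,0]],"turn":[[0,0,0],[0,0,0]]}'
python3 - <<'E'
from h import *
delta(spoke(209.3,.042,.0135,.06))
E
```

```text
clock: 9.57
ee_pos: [0.5736, -0.1847, 0.0605]
orientation: [-180.0, 0.0, 34.7]
ft_force: [0.1, 0.3, 0.5]
width: 0.0005
grip_force: 0.0
clock: 9.82
ee_pos: [0.5733, -0.1843, 0.0606]
orientation: [180.0, 0.0, 34.7]
ft_force: [2.4, -1.0, -0.3]
width: 0.0007
grip_force: 1.3
clock: 10.07
ee_pos: [0.5728, -0.1837, 0.0606]
orientation: [179.9, -0.0, 34.7]
ft_force: [2.3, -3.9, -2.6]
width: 0.0003
grip_force: 2.4
t 10.075 slide mm [0.2 1.9 0.6] tool y dir in stand deg -60.64 F [ 2.3 -3.9 -2.6]
```

```bash
cat >> h.py <<'E'
def wheel(cam="wrist"):
    """wheel angle mod 90 deg from darkness of the ball discs, ring of surroundings subtracted"""
    from workcell import snapshot,camera_params
    import cv2
    s=np.load("stand.npy"); p=camera_params(cam); im=snapshot(cam)
    cv2.imwrite("pics/last_%s.png"%cam,im[:,:,::-1]); g=cv2.GaussianBlur(im.max(2),(3,3),0).astype(float)
    ts=np.arange(-3,87,.5); sc=[]
    ph=np.linspace(0,2*np.pi,16,endpoint=False)
    for t in ts:
        tot=[]
        for a in(30,120,210,300):
            b=np.array(ball(a,np.radians(t)))
            d=[np.median([g[int(v),int(u)] if 0<=u<512 and 0<=v<225+160*(cam!="wrist") else np.nan for u,v in project(p,stand2w(s,[b+[k*np.cos(f),k*np.sin(f),0] for f in ph]))]) for k in(.003,.006,.012)]
            if np.all(np.isfinite(d)): tot.append(np.clip(d[2],0,140)-max(d[0],d[1]))
        sc.append(np.mean(sorted(tot)[-3:]) if len(tot)>1 else -99)
    i=np.argsort(sc)[::-1][:4]; print(cam,"wheel deg:",[(float(ts[k]),round(sc[k],1)) for k in i], r_clock())
def r_clock():
    from workcell import r
    return r.sense()["clock"]
E
python3 -c "
from h import *
wheel();wheel('top')"
python3 -m jog '{"jaw":[0,0,0,0,0,0,0,0],"slide":[[-0.4,-1.2,0],[-0.4,-1.2,0],[-0.4,-1.2,0],[-0.4,-1.2,0],[-0.4,-1.2,0],[-0.4,-1.2,0],[0,0,0],[0,0,0]],"turn":[[0,0,1.6],[0,0,1.6],[0,0,1.6],[0,0,1.6],[0,0,1.6],[0,0,1.6],[0,0,0],[0,0,0]]}'
python3 -c "
from h import *
wheel();wheel('top');delta(spoke(199.3,.042,.0125,.06))"
```

```text
wrist wheel deg: [(3.5, np.float64(106.3)), (4.0, np.float64(102.2)), (3.0, np.float64(102.2)), (1.0, np.float64(100.8))] 10.125
top wheel deg: [(9.5, np.float64(22.2)), (10.0, np.float64(21.3)), (7.5, np.float64(21.2)), (9.0, np.float64(19.2))] 10.175
clock: 11.18
ee_pos: [0.5668, -0.1782, 0.0607]
orientation: [180.0, -0.0, 25.2]
ft_force: [-0.5, 0.0, -0.7]
width: 0.0005
grip_force: 0.0
wrist wheel deg: [(16.0, np.float64(102.2)), (15.5, np.float64(101.8)), (16.5, np.float64(101.5)), (13.0, np.float64(101.3))] 11.225
top wheel deg: [(12.0, np.float64(17.7)), (7.0, np.float64(14.8)), (7.5, np.float64(14.8)), (11.0, np.float64(14.3))] 11.275
t 11.275 slide mm [0.7 1.3 0.6] tool y dir in stand deg -70.22 F [1.  0.  0.3]
```

One click is confirmed (about 15.5°, finger free). Pushing for the second.

```bash
python3 -m jog '{"jaw":[0,0,0,0,0,0,0,0],"slide":[[-0.3,-1.4,0],[-0.3,-1.4,0],[-0.3,-1.4,0],[-0.3,-1.4,0],[-0.3,-1.4,0],[-0.3,-1.4,0],[-0.3,-1.4,0],[-0.3,-1.4,0]],"turn":[[0,0,1.9],[0,0,1.9],[0,0,1.9],[0,0,1.9],[0,0,1.9],[0,0,1.9],[0,0,1.9],[0,0,1.9]]}'
python3 -c "
from h import *
delta(spoke(183.3,.042,.0125,.06));wheel()"
```

```text
clock: 12.28
ee_pos: [0.5609, -0.1679, 0.0606]
orientation: [-180.0, 0.0, 9.8]
ft_force: [-0.4, 0.6, -0.4]
width: 0.0005
grip_force: 0.0
t 12.275 slide mm [0.2 1.  0.6] tool y dir in stand deg -85.54 F [-0.4  0.6 -0.4]
wrist wheel deg: [(29.5, np.float64(71.7)), (29.0, np.float64(70.8)), (28.5, np.float64(70.2)), (32.5, np.float64(67.7))] 12.325
```

```bash
python3 -m jog '{"jaw":[0,0,0,0,0,0,0,0],"slide":[[-0.3,-1.3,0],[-0.3,-1.3,0],[-0.3,-1.3,0],[-0.3,-1.3,0],[-0.3,-1.3,0],[-0.3,-1.3,0],[-0.3,-1.3,0],[-0.3,-1.3,0]],"turn":[[0,0,1.8],[0,0,1.8],[0,0,1.8],[0,0,1.8],[0,0,1.8],[0,0,1.8],[0,0,1.8],[0,0,1.8]]}'
python3 -c "
from h import *
delta(spoke(169.3,.042,.0125,.06));wheel()"
```

```text
clock: 13.32
ee_pos: [0.558, -0.1576, 0.0606]
orientation: [-180.0, 0.0, -4.6]
ft_force: [-0.2, 0.6, -0.7]
width: 0.0004
grip_force: 0.0
t 13.325 slide mm [0.1 1.1 0.6] tool y dir in stand deg -99.93 F [-0.2  0.6 -0.7]
wrist wheel deg: [(47.0, np.float64(99.5)), (46.5, np.float64(99.2)), (44.5, np.float64(98.8)), (44.0, np.float64(98.5))] 13.375
```

```bash
python3 -m jog '{"jaw":[0,0,0,0,0,0,0,0],"slide":[[-0.3,-1.3,0],[-0.3,-1.3,0],[-0.3,-1.3,0],[-0.3,-1.3,0],[-0.3,-1.3,0],[-0.3,-1.3,0],[-0.3,-1.2,0],[0,0,0]],"turn":[[0,0,1.8],[0,0,1.8],[0,0,1.8],[0,0,1.8],[0,0,1.8],[0,0,1.8],[0,0,1.8],[0,0,0]]}'
python3 -c "
from h import *
delta(spoke(155.3,.042,.0125,.06));wheel()"
```

```text
clock: 14.38
ee_pos: [0.5577, -0.1483, 0.0606]
orientation: [-179.9, -0.0, -17.0]
ft_force: [0.4, 0.2, -0.0]
width: 0.0005
grip_force: 0.0
t 14.375 slide mm [-0.5 -0.1  0.6] tool y dir in stand deg -112.42 F [ 0.4  0.2 -0. ]
wrist wheel deg: [(58.5, np.float64(94.5)), (59.0, np.float64(92.3)), (58.0, np.float64(88.2)), (60.5, np.float64(87.7))] 14.425
```

View pics/last_wrist.png

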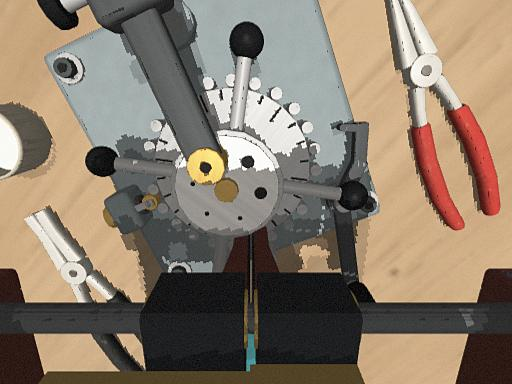

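The wheel reads about 59° (balls at (246,40), (100,161) and (352,195)), and the finger is unloaded. I'll back off, lift and re-check.

```bash
python3 -m jog '{"jaw":[0,0,0,0,0,0,0],"slide":[[0,6,0],[0,0,-25],[0,0,-25],[0,0,0],[0,0,0],[0,0,0],[0,0,0]],"turn":[[0,0,0],[0,0,0],[0,0,0],[0,0,10],[0,0,-10],[0,0,-10],[0,0,-10]]}'
python3 -c "
from h import *
wheel();delta([-.107,-.008,.1])"
```

```text
clock: 15.3
ee_pos: [0.5556, -0.155, 0.1106]
orientation: [-180.0, -0.0, 3.3]
ft_force: [-0.2, -0.0, 0.4]
width: 0.0001
grip_force: 0.0
wrist wheel deg: [(59.5, np.float64(90.8)), (60.5, np.float64(90.5)), (60.0, np.float64(89.5)), (61.0, np.float64(88.3))] 15.35
t 15.35 slide mm [-61.2   9.3  10.6] tool y dir in stand deg -91.7 F [ 0.3 -0.3 -1.2]
```

```bash
python3 -m jog '{"jaw":[0,0,0,0,0,0,0],"slide":[[-31,5,0],[-30,4,0],[0,0,25],[0,0,26],[0,0,0],[0,5,0],[0,5,0]],"turn":[[0,0,-1.7],[0,0,0],[0,0,0],[0,0,0],[0,0,0],[0,0,0],[0,0,0]]}'
python3 -m jog '{"jaw":[0,0,0,0,0,0,0,0],"slide":[[0,3,0],[0,3,0],[0,3,0],[0,3,0],[0,3,0],[0,3,0],[0,3,0],[0,3,0]],"turn":[[0,0,0],[0,0,0],[0,0,0],[0,0,0],[0,0,0],[0,0,0],[0,0,0],[0,0,0]]}'
python3 -c "
from h import *
delta([-.107,-.0525,.06])"
```

```text
clock: 16.23
ee_pos: [0.4971, -0.1784, 0.0612]
orientation: [179.9, -0.1, 4.6]
ft_force: [0.7, 0.3, 0.5]
width: 0.0005
grip_force: 0.0
clock: 17.23
ee_pos: [0.4981, -0.2018, 0.0595]
orientation: [-180.0, 0.0, 4.6]
ft_force: [-1.0, 1.1, -0.7]
width: 0.0007
grip_force: 0.6
t 17.225 slide mm [ 0.4 10.8 -0.5] tool y dir in stand deg -90.73 F [-1.   1.1 -0.7]
```

```bash
python3 -m jog '{"jaw":[0,0,0,0,0],"slide":[[0,2,0],[0,2,0],[0,2,0],[0,2,0],[0,0,0]],"turn":[[0,0,0],[0,0,0],[0,0,0],[0,0,0],[0,0,0]]}'
for i in 1; do python3 -m jog '{"jaw":[0,0],"slide":[[0,1,0],[0,0,0]],"turn":[[0,0,0],[0,0,0]]}'; done
python3 -m jog '{"jaw":[0,0],"slide":[[0,1,0],[0,0,0]],"turn":[[0,0,0],[0,0,0]]}'
python3 -c "
from h import *
delta([-.107,-.0525,.06])"
```

```text
clock: 17.85
ee_pos: [0.4989, -0.2098, 0.0597]
orientation: [180.0, -0.0, 4.6]
ft_force: [0.2, 0.5, -0.5]
width: 0.0006
grip_force: 0.1
clock: 18.1
ee_pos: [0.499, -0.2106, 0.0598]
orientation: [180.0, -0.0, 4.6]
ft_force: [-0.0, 0.6, -0.6]
width: 0.0003
grip_force: 0.3
clock: 18.35
ee_pos: [0.4991, -0.2116, 0.0597]
orientation: [180.0, -0.0, 4.6]
ft_force: [1.6, 1.4, 0.1]
width: 0.0005
grip_force: 0.4
t 18.35 slide mm [ 0.2  0.9 -0.3] tool y dir in stand deg -90.73 F [1.6 1.4 0.1]
```

```bash
python3 -m jog '{"jaw":[0,0],"slide":[[0,1,0],[0,0,0]],"turn":[[0,0,0],[0,0,0]]}'
python3 -m jog '{"jaw":[0,0],"slide":[[0,1,0],[0,0,0]],"turn":[[0,0,0],[0,0,0]]}'
python3 -m jog '{"jaw":[0,0],"slide":[[0,1,0],[0,0,0]],"turn":[[0,0,0],[0,0,0]]}'
python3 -c "
from h import *
delta([-.107,-.0525,.06])"
```

```text
clock: 18.6
ee_pos: [0.4991, -0.2127, 0.0597]
orientation: [180.0, -0.0, 4.6]
ft_force: [1.1, 1.5, 0.0]
width: 0.0005
grip_force: 0.4
clock: 18.85
ee_pos: [0.4991, -0.213, 0.0597]
orientation: [-179.9, -0.0, 4.7]
ft_force: [-0.5, 6.0, 1.9]
width: 0.0005
grip_force: 2.3
clock: 19.1
ee_pos: [0.4992, -0.2132, 0.0597]
orientation: [-179.8, 0.0, 4.7]
ft_force: [-0.2, 7.0, 2.4]
width: 0.0002
grip_force: 3.9
t 19.1 slide mm [ 0.2 -0.7 -0.3] tool y dir in stand deg -90.68 F [-0.2  7.   2.4]
```

It has reached a hard stop at the predicted locked position. One more firm millimetre, then I'll retreat and look.

```bash
python3 -m jog '{"jaw":[0,0,0],"slide":[[0,1,0],[0,1,0],[0,0,0]],"turn":[[0,0,0],[0,0,0],[0,0,0]]}'
python3 -m jog '{"jaw":[0,0,0,0,0],"slide":[[0,-10,0],[0,0,-50],[0,0,-50],[0,20,-50],[0,0,0]],"turn":[[0,0,0],[0,0,0],[0,0,0],[0,0,0],[0,0,0]]}'
python3 - <<'E'
from h import *
import cv2
from workcell import *
wheel(); p=camera_params("wrist"); s=np.load("stand.npy")
print(project(p,stand2w(s,[post(q) for q in(0,.1,.2)])).round(1), r.sense()["ft_force"])
im=cv2.imread("pics/last_wrist.png"); cv2.imwrite("pics/fin.png",cv2.resize(im[0:240,20:340],(800,600),interpolation=cv2.INTER_CUBIC))
E
```

```text
clock: 19.48
ee_pos: [0.4992, -0.2135, 0.0596]
orientation: [-179.6, 0.0, 4.7]
ft_force: [-0.9, 13.4, 5.0]
width: 0.0001
grip_force: 7.0
clock: 20.1
ee_pos: [0.5015, -0.2288, 0.2151]
orientation: [179.6, -0.4, 4.5]
ft_force: [-0.2, 0.5, 0.1]
width: 0.0003
grip_force: 0.0
wrist wheel deg: [(60.0, np.float64(106.2)), (60.5, np.float64(104.8)), (59.5, np.float64(101.0)), (59.0, np.float64(100.5))] 20.15
[[252.4 183. ]
 [246.4 184.2]
 [240.4 184.9]] [ 0.08266644 -0.63048801 -0.47506568]
```

View pics/fin.png

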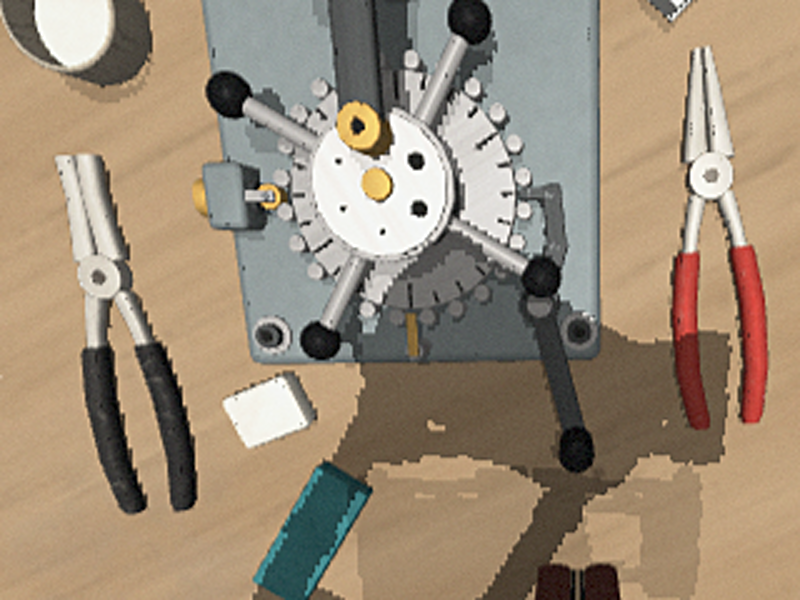

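The wheel rests at 60°, and the post top at full-picture (251,182) matches the locked prediction of (252,183). The tooth is between the pins, the other things are undisturbed and the robot is clear.

```bash
python3 -c "
from workcell import r
print(r.job_done())"
```

```text
the job is handed in; nothing more can be done
None
```

Job handed in: I released the lever, turned the wheel clockwise four clicks (measured 60°), and pushed the lever home to its hard stop, with nothing else touched and about 20 s of the 58 s used.

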